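# Hold a glass sample in the ellipsometer's straight-through beam

## Task

The ellipsometer's arms are swung level for a straight-through reading, but its sample stage is still too high: wind the crank on the housing anticlockwise (seen from above), several turns, until the stage is fully down at its stop. Then take the glass sample (blue grip) out of the wooden stand, carry it over the top of the source head and hold it in the beam: upright, square to the line between the two lenses, the pane centred on that line above the stage's cross mark, its lower edge just clear of the stage. The sample must touch no part of the instrument on the way or at the end; leave the other samples, bottle and screwdriver alone, and finish while holding the sample still there.

Things in the scene. Friction and masses are not known exactly. Their poses are not given: they have to be found in the camera images.
- machine: Ellipsometer, fixed, black, base plate 320 x 500 x 20 mm. Origin on the table under the stage's centre; z up; y along the beam, +y to the source head, -y to the detector head (the source head is the one nearer the wooden stand); x towards the upright housing. Level arms 14 mm thick and 44 mm high run along y at x = +97 mm, at beam height.
- beam_mid (a point): Point on the beam midway between the two lenses, 140 mm above the table, straight above the stage's cross mark: where the centre of the glass pane belongs. Fixed to the machine.
- source_top (a point): Middle of the source head's length, 165 mm along machine +y from the beam midpoint, at the level of its highest point (179 mm above the table). Both heads: level cylinders of 70 mm diameter with a 78 mm collar, lens faces 85 mm from the beam midpoint, square rear blocks ending 253 mm (source) and 243 mm (detector) from it.
- crank_axis (a point): Point on the crank's vertical turning axis, 252 mm above the table, level with crank_knob, 145 mm along machine +x from the origin. Fixed. The housing under it (machine x 105 to 190, y -65 to 65 mm) is 215 mm high.
- crank_knob (a point): Middle of the crank's upright red handle: 19 mm diameter, 38 mm tall (233 to 271 mm above the table), 50 mm from the crank axis. The handle spins freely on its pin. Below it lies the aluminium crank arm, its top 233 mm above the table. Winding needs about 2 N.
- crank (a joint): Crank angle in rad: 0 with the stage fully down at its stop; grows clockwise seen from above (raises the stage), so winding down is anticlockwise. It stays where it is left. Starts 2 to 2.8 turns up.
- stage (a joint): Height of the stage in m above its lowest position (0 = fully down); 10 mm per crank turn.
- stage_mark (a point): Centre of the stage's top (white cross on a dark disc of 120 mm diameter on a 150 mm black plate). With the stage fully down it is 107 mm above the table, 33 mm below the beam.
- sample: The glass sample to hold: clear pane in a black frame 50 mm wide (its x) x 6 mm thick (its y) x 50 mm high, with an upright blue grip on top: 20 mm (x) x 10 mm (y) x 45 mm high, from 50 to 95 mm above the lower edge. Origin at the middle of the lower edge; z up; about 80 g. It stands in any one of the three slots of the stand.
- window (a point): Centre of the sample's glass pane (36 x 36 mm), 25 mm above its lower edge.
- rack: Wooden stand, fixed, 215 x 52 x 26 mm, with three slots 53 x 9 mm in a row along its x, 68 mm apart, 16 mm deep. Origin at the centre of its underside. Samples stand in the slots, their x along the stand's x, lower edges 10 mm above the table, grip tops 105 mm above it.
- mirror: Bystander sample, same frame and size, copper pane, red grip. Leave alone.
- wafer: Bystander sample, same frame and size, grey metallic pane, yellow grip. Leave alone.
- solvent: Bystander amber bottle, 54 mm diameter, 115 mm high, standing; origin at the centre of its underside.
- screwdriver: Bystander screwdriver, 170 mm long, lying on the table.
Things that resemble listed ones, but are neither listed nor needed, are in the scene too. Leave any purple look-alike of the sample alone.

How it is judged:
By the outcome, as a careful person would: the job done as asked, in the order asked, and still so for the second after the job is handed in, while the arm keeps its last pose, push and grip.
It also fails if it takes over 72 s, if anything falls off the work surface, if the arm or the gripper's body presses on something with over 40 N, if the wrist force passes 120 N, or if a joint passes its speed limit or range.

## Robot

A 6-joint arm with a two-finger parallel gripper is mounted at the origin on the work surface. World frame = base frame: x ahead of the robot, y to its left, z up, the work surface at z = 0. Lengths are in m, angles in rad, forces in N, time in s.
With the tool pointing down it reaches from about 0.25 to 0.85 m from the base axis. Payload 12.5 kg.
Tool frame: the origin (TCP) lies between the finger pads; the fingertips stand 8 mm ahead of it and the grasp point (between the pads) lies 11 mm behind it (r.nose_length is the distance from the TCP to the fingertips, in m); z points along the fingers, y is the line along which they close (so a half turn about z gives the same grasp; the last joint's range is limited). The gripper opens to 93 mm and grips with 3 to 60 N. Pads are 15 mm wide; open, the fingers measure 128 mm over their backs; the gripper's body (75 mm by 188 mm) begins 65 mm behind the grasp point.
Start: joints at [-1.372, 0.351, 1.652, -0, 1.139, -0.085], TCP at [0.154, -0.528, 0.227] pointing down, gripper open.
Joint ranges: [-2.75, 2.75], [-0.79, 2.1], [0.01, 2.65], [-1.57, 4.71], [0.07, 3.14], [-2.87, 2.87]. Speed limits (rad/s): [2.22, 2.22, 2.79, 3.14, 3.14, 3.14].

## Interface

Orientations are given as a rotation vector (axis times angle).
In Python, from plant import r gives the robot as it stands. The module is installed in compiled form; this text tells all that it offers.
- The arm moves only by the tool step_arm, never from a script. Its argument "rows" is a list of rows, each an object of numbers: "gripper": the opening, from 0 (shut) to 1 (fully open); "tx", "ty", "tz": the shift along the tool's x, y, z in units of 300 mm (1.0 is 300 mm); "yaw": the turn about the tool's z in units of 2 rad (1.0 is 2 rad). A call has 1 to 12 rows; each row shifts and turns the commanded pose from where the row before left it, along the tool's axes as they then stand; what a row does not reach is not made up. A row lasts 1/10 s, in which the tool goes at most 50 mm and 8.59 degrees, less where a joint would pass 70% of its speed; a pose out of reach is approached as far as the arm can. A call with a number of a shift or a turn outside -1 to 1 is refused whole. A call with a gripper value outside its range is refused whole. The fingers move at their own pace and stop on an object; "squeeze" is the grip in N (left out, the last holds). Time passes only in rows, so rows that do not move let the fingers close. It gives the time, the measured TCP pose, the force, the opening and the grip force at its end, in the units of the state.
- r.sense(): the state, without advancing time (a new reading comes with each control period).
- r.snapshot(name): name is "side" or "top"; returns (picture, depth): 480x640x3 uint8, red, green, blue; 480x640 float32, m along the optical axis (not along the pixel's ray), 0 where there is no reading.
- r.camera_params(name): a dict with "fx", "fy", "cx", "cy" (pixels), "R" (3x3) and "t" (3): a world point X has camera coordinates R X + t. Camera axes: x right, y down, z forward; pixel columns grow to the right and rows downward; lengths in m; the calibration is good to about 2 mm. A picture is of the moment at which its call begins. camera_params takes no time and is no camera call.
- r.job_done(): hands the job in; it is judged then, once.
The state is a dict: "t": time; "q": joint angles; "qd": joint speeds; "tau": joint torques, N m; "tcp_pos": TCP position; "tcp_rot": TCP orientation; "force": force on the tool from outside, world axes, zero at the start; "moment": the same for the moment, N m; "finger_gap": finger opening in m; "finger_force": force on a finger pad.
Only numpy, scipy, OpenCV 4.12 (cv2) and the standard library are available. Lean on these libraries where they do the work, as an engineer would, in place of code of your own. Each camera call takes 0.05 s, during which the arm holds its last target. There are 200 camera calls.

## Working session

There is one attempt and no reset: what is moved stays moved. The work goes in short steps, Python scripts to look and compute and a tool call to move; the robot and the scene stay as the last step left them, time stands still between calls to the robot, and variables do not carry over. Pictures are saved under pics/ and viewed, at most 10 in all, crops included, and the job is handed in when it is done.

Besides the shell and the picture viewer there is one more tool, called as name(argument=value, ...) on one line, values as JSON. step_arm: Moves the arm, as the interface text tells. Shifts and turns lie within -1 to 1; 1 stands for 300 mm of shift or 2 rad of turn. Its arguments: {"type":"object","properties":{"rows":{"type":"array","items":{"type":"object","properties":{"gripper":{"type":"number"},"tx":{"type":"number","minimum":-1,"maximum":1},"ty":{"type":"number","minimum":-1,"maximum":1},"tz":{"type":"number","minimum":-1,"maximum":1},"yaw":{"type":"number","minimum":-1,"maximum":1}}}},"squeeze":{"type":"number"}},"required":["rows"]}

```bash
mkdir -p pics; cat > h.py <<'E'
from plant import r
import numpy as np, cv2
def save(name,fn):
    p,d=r.snapshot(name); cv2.imwrite(f'pics/{fn}.png',p[:,:,::-1]); np.save(f'pics/{fn}.npy',d); return p,d
def px2w(name,u,v,d):
    c=r.camera_params(name); X=np.array([(u-c['cx'])/c['fx']*d,(v-c['cy'])/c['fy']*d,d]); return np.array(c['R']).T@(X-np.array(c['t']))
def px2z(name,u,v,z):
    c=r.camera_params(name); R=np.array(c['R']);o=-R.T@np.array(c['t']); k=R.T@np.array([(u-c['cx'])/c['fx'],(v-c['cy'])/c['fy'],1]); return o+k*(z-o[2])/k[2]
def w2px(name,X):
    c=r.camera_params(name); Y=np.array(c['R'])@np.array(X)+np.array(c['t']); return np.array([c['cx']+c['fx']*Y[0]/Y[2],c['cy']+c['fy']*Y[1]/Y[2]])
E
python3 - <<'E'
from h import *
np.set_printoptions(precision=3,suppress=True)
for n in('side','top'):
    save(n,n+'1'); c=r.camera_params(n); print(n,c['fx'],c['fy'],c['cx'],c['cy'],-np.array(c['R']).T@np.array(c['t'])); print(np.array(c['R']))
print(r.sense(),r.nose_length)
E
```

```text
side 590.6019226572545 590.6019226572545 321.7436858821811 234.757967325363 [-0.262  1.023  0.802]
[[-0.769 -0.639 -0.025]
 [-0.301  0.395 -0.868]
 [ 0.564 -0.66  -0.496]]
top 477.87996959785823 477.87996959785823 321.55156345004144 249.0511463538076 [0.335 0.161 1.225]
[[-0.018 -1.    -0.009]
 [-0.989  0.019 -0.149]
 [ 0.149  0.006 -0.989]]
{'t': 0.1, 'q': array([-1.372,  0.351,  1.652,  0.   ,  1.139, -0.085]), 'qd': array([-0.   , -0.   , -0.003, -0.   ,  0.   , -0.001]), 'tau': array([  0.   , -49.803, -28.57 ,   0.07 ,   0.024,  -0.   ]), 'tcp_pos': array([ 0.154, -0.528,  0.226]), 'tcp_rot': array([-3.109, -0.444,  0.   ]), 'force': array([-0.029,  0.294, -0.138]), 'moment': array([0.011, 0.032, 0.008]), 'finger_force': 0.0, 'finger_gap': 0.09281857739262607} 0.008
```

View pics/top1.png

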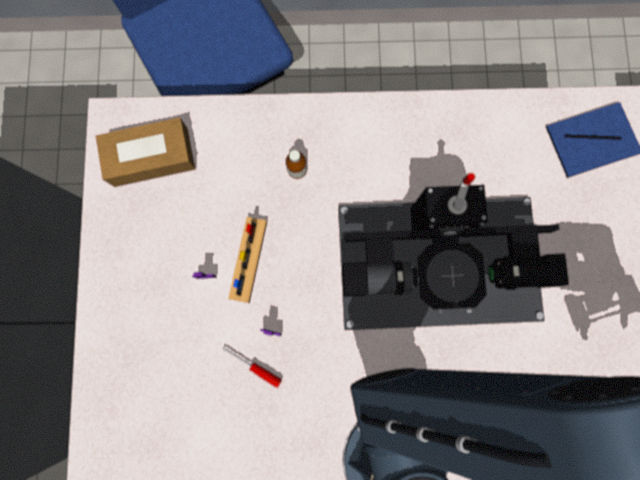

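View pics/side1.png

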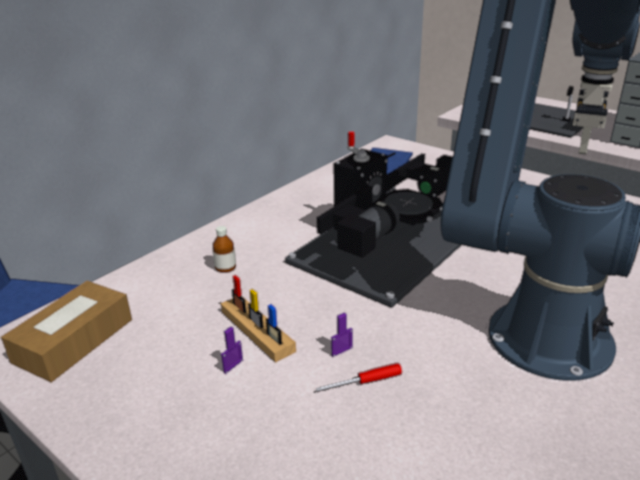

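The top view shows the machine centred near (453,275), the knob at (468,178) and the stand at (248,258), with the blue grip at its lower end (237,287). In the side view the blue grip is at (272,315) and the knob at (351,138). I'll enlarge these.

```bash
python3 - <<'E'
import cv2,numpy as np
t=cv2.imread('pics/top1.png');s=cv2.imread('pics/side1.png')
z=lambda im,x,y,w,h,k:cv2.resize(im[y:y+h,x:x+w],None,fx=k,fy=k,interpolation=cv2.INTER_CUBIC)
cv2.imwrite('pics/c1.png',z(t,330,165,250,170,3.2))
a=z(t,220,200,60,110,5);b=z(s,210,265,95,100,5)
o=np.zeros((550,800,3),np.uint8);o[:,:300]=a;o[:500,310:785]=b;cv2.imwrite('pics/c2.png',o)
E
```

```text
(no output)
```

View pics/c1.png

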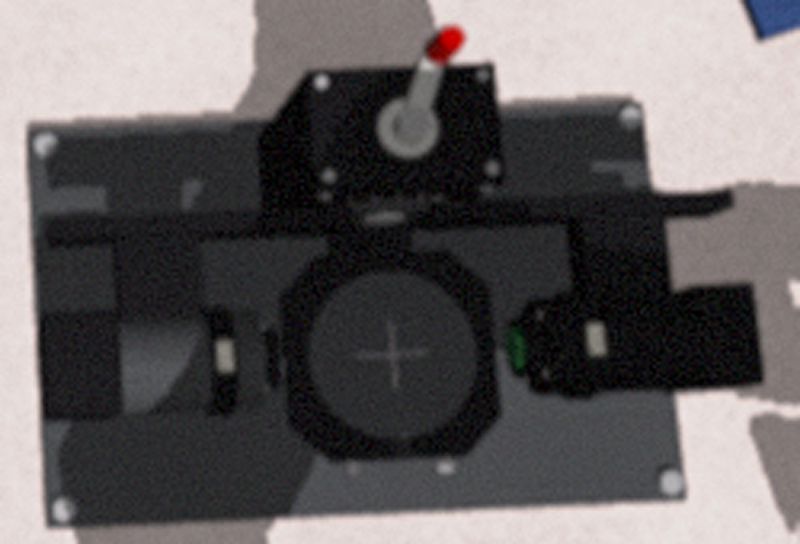

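View pics/c2.png

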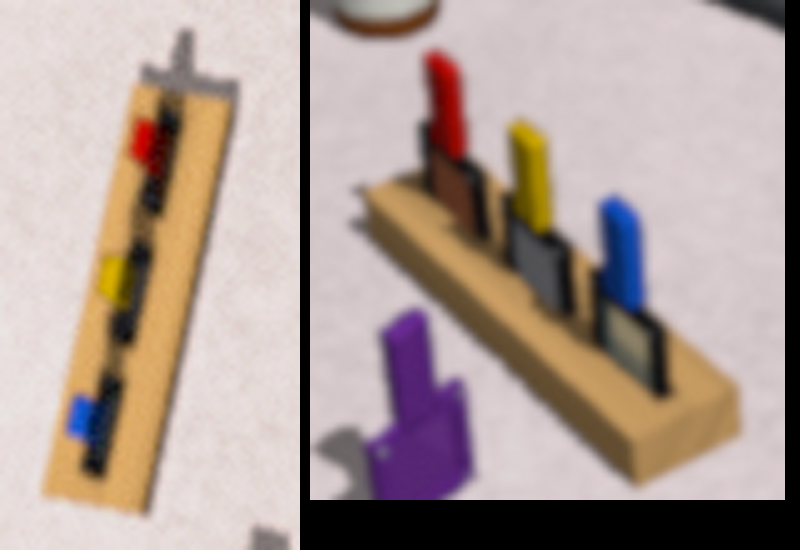

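c1: the plate screws are at (44,145), (630,115), (671,482) and (63,510). The cross is at (392,354), the hub at (410,127) and the knob top at (452,40). c2: the stand's top corners are at (135,84), (238,95), (148,513) and (43,495). The blue grip top is near (78,413) in the top view and (620,203) in the side view.

```bash
python3 - <<'E'
from h import *
np.set_printoptions(precision=4,suppress=True)
C=lambda x,y:(330+x/3.2-.34,165+y/3.2-.34)
A=lambda x,y:(220+x/5-.4,200+y/5-.4)
B=lambda x,y:(210+(x-310)/5-.4,265+y/5-.4)
d=np.load('pics/top1.npy')
S=[px2z('top',*C(*p),.022) for p in[(44,145),(630,115),(671,482),(63,510)]]
S=np.array(S);print('screws',S,S.mean(0)); 
v=(S[0]+S[3]-S[1]-S[2]);print('yaxis ang',np.degrees(np.arctan2(-v[0],v[1])))
v=(S[0]+S[1]-S[2]-S[3]);print('xaxis ang',np.degrees(np.arctan2(v[1],v[0])))
for n,p in dict(cross=(392,354),hub=(410,127),knob=(450,42),knob2=(445,45),house=(350,110)).items():
    u,w=C(*p);D=d[int(round(w)),int(round(u))];print(n,u,w,D,px2w('top',u,w,D))
print('knob z271',px2z('top',*C(452,40),.271))
R=np.array([px2z('top',*A(*p),.026) for p in[(135,84),(238,95),(148,513),(43,495)]]);print('rack',R,R.mean(0))
v=R[0]+R[1]-R[2]-R[3];print('rack len',np.linalg.norm(v)/2,'ang',np.degrees(np.arctan2(v[1],v[0])), 'w',np.linalg.norm(R[0]-R[1]),np.linalg.norm(R[2]-R[3]))
def tri(ps):
    M=[];b=[]
    for n,u,w in ps:
        c=r.camera_params(n);Rm=np.array(c['R']);t=np.array(c['t']);x=(u-c['cx'])/c['fx'];y=(w-c['cy'])/c['fy']
        M+=[Rm[0]-x*Rm[2],Rm[1]-y*Rm[2]];b+=[x*t[2]-t[0],y*t[2]-t[1]]
    X,res,_,_=np.linalg.lstsq(np.array(M),np.array(b),rcond=None);return X,res**.5
print('blue top',tri([('top',*A(80,413)),('side',*B(620,203))]))
print('blue z105',px2z('top',*A(80,413),.105),px2z('side',*B(620,203),.105))
# depth colour masks
for n in('top','side'):
    p=cv2.imread(f'pics/{n}1.png').astype(int);D=np.load(f'pics/{n}1.npy');b,g,rr=p[...,0],p[...,1],p[...,2]
    for nm,m in dict(blue=(b>g+60)&(b>rr+80),red=(rr>b+90)&(rr>g+90)).items():
        n_,L,st,ce=cv2.connectedComponentsWithStats(m.astype(np.uint8))
        for i in range(1,n_):
            if st[i,4]>15 and st[i,4]<600:
                v,u=np.where(L==i);P=np.array([px2w(n,a,c,D[c,a]) for a,c in zip(u,v) if D[c,a]>0]);print(n,nm,ce[i],st[i,4],np.median(P,0),P.min(0),P.max(0))
E
```

```text
screws [[ 0.6174  0.1099  0.022 ]
 [ 0.6326 -0.3622  0.022 ]
 [ 0.3397 -0.37    0.022 ]
 [ 0.3268  0.1024  0.022 ]] [ 0.4791 -0.13    0.022 ]
yaxis ang 1.704903135282733
xaxis ang 1.4961803597700845
cross 452.16 275.285 1.0907251 [ 0.4332 -0.1296  0.1353]
hub 457.785 204.3475 1.0143551 [ 0.5749 -0.1241  0.234 ]
knob 470.285 177.785 0.9831751 [ 0.6211 -0.1421  0.2724]
knob2 468.7225 178.7225 0.98275685 [ 0.6192 -0.1387  0.2725]
house 439.035 199.035 1.0362902 [ 0.5923 -0.0898  0.2146]
knob z271 [ 0.6228 -0.1439  0.271 ]
rack [[0.6046 0.359  0.026 ]
 [0.5978 0.306  0.026 ]
 [0.3852 0.3513 0.026 ]
 [0.3952 0.404  0.026 ]] [0.4957 0.3551 0.026 ]
rack len 0.21574353523773093 ang -12.078649405829653 w 0.05338488428115205 0.05360423342954991
blue top (array([0.4297, 0.3712, 0.1057]), array([0.0009]))
blue z105 [0.4293 0.371  0.105 ] [0.431  0.3708 0.105 ]
top blue [235.9286 283.1071] 28 [0.4274 0.37   0.1049] [0.4201 0.3664 0.0933] [0.4346 0.3751 0.1094]
top red [469.6406 177.9219] 64 [ 0.621  -0.1416  0.271 ] [ 0.6152 -0.1514  0.2531] [ 0.631  -0.1354  0.2745]
top red [248.0811 228.027 ] 37 [0.5589 0.3423 0.1041] [0.55   0.3379 0.0836] [0.5683 0.3475 0.1091]
top red [264.8015 375.1199] 267 [0.2072 0.3121 0.0239] [0.1806 0.2774 0.0139] [0.2337 0.3498 0.0299]
side blue [272.8842 314.5158] 95 [0.4226 0.3773 0.092 ] [0.4186 0.3708 0.0602] [0.4356 0.3804 0.1086]
side red [351.0299 138.2239] 67 [ 0.6199 -0.137   0.2571] [ 0.6159 -0.1449  0.238 ] [ 0.6278 -0.1294  0.2745]
side red [237.439  285.2439] 82 [0.5551 0.3486 0.087 ] [0.5512 0.3401 0.0637] [0.567  0.3526 0.1065]
side red [380.4274 372.8825] 468 [0.2034 0.3199 0.0215] [0.1779 0.2801 0.0085] [0.2324 0.3563 0.0303]
```

step_arm(rows=[{"tz": -0.1}, {"tz": -0.1, "yaw": 0.071}, {"tz": -0.1, "yaw": 0.071}, {"tz": -0.07}, {}])

```text
$.rows[0]: bad value
```

step_arm(rows=[{"gripper": 1, "tx": 0, "ty": 0, "tz": -0.1, "yaw": 0}, {"gripper": 1, "tx": 0, "ty": 0, "tz": -0.1, "yaw": 0.071}, {"gripper": 1, "tx": 0, "ty": 0, "tz": -0.1, "yaw": 0.071}, {"gripper": 1, "tx": 0, "ty": 0, "tz": -0.07, "yaw": 0}])

```text
t: 0.5
tcp_pos: [0.154, -0.5281, 0.3394]
tcp_rot: [3.14, -0.008, 0.0]
force: [0.2, -0.3, -0.4]
finger_gap: 0.0933
finger_force: 0.0
```

step_arm(rows=[{"gripper": 1, "tx": 0.05, "ty": -0.04, "tz": 0, "yaw": 0}, {"gripper": 1, "tx": 0.1, "ty": -0.085, "tz": 0, "yaw": 0}, {"gripper": 1, "tx": 0.13, "ty": -0.11, "tz": 0, "yaw": 0}, {"gripper": 1, "tx": 0.13, "ty": -0.11, "tz": 0, "yaw": 0}, {"gripper": 1, "tx": 0.13, "ty": -0.11, "tz": 0, "yaw": 0}, {"gripper": 1, "tx": 0.13, "ty": -0.11, "tz": 0, "yaw": 0}, {"gripper": 1, "tx": 0.13, "ty": -0.11, "tz": 0, "yaw": 0}, {"gripper": 1, "tx": 0.13, "ty": -0.11, "tz": 0, "yaw": 0}, {"gripper": 1, "tx": 0.13, "ty": -0.11, "tz": 0, "yaw": 0}, {"gripper": 1, "tx": 0.13, "ty": -0.11, "tz": 0, "yaw": 0}, {"gripper": 1, "tx": 0.13, "ty": -0.11, "tz": 0, "yaw": 0}, {"gripper": 1, "tx": 0.1, "ty": -0.085, "tz": 0, "yaw": 0}])

```text
t: 1.7
tcp_pos: [0.5742, -0.1722, 0.3372]
tcp_rot: [-3.141, -0.001, 0.001]
force: [0.0, -0.7, -0.1]
finger_gap: 0.0933
finger_force: 0.0
```

step_arm(rows=[{"gripper": 1, "tx": 0.09, "ty": -0.058, "tz": 0, "yaw": 0}, {"gripper": 1, "tx": 0.05, "ty": -0.03, "tz": 0, "yaw": 0}, {"gripper": 1, "tx": 0, "ty": 0, "tz": 0, "yaw": 0}, {"gripper": 1, "tx": 0, "ty": 0, "tz": 0, "yaw": 0}])

```text
t: 2.1
tcp_pos: [0.6142, -0.1481, 0.3372]
tcp_rot: [-3.142, -0.0, 0.002]
force: [-0.4, -0.4, -0.2]
finger_gap: 0.0933
finger_force: 0.0
```

```bash
python3 - <<'E'
from h import *
s=r.sense();print(s['tcp_pos'],s['tcp_rot'])
p,d=save('side','s2')
cv2.imwrite('pics/s2c.png',cv2.resize(p[60:260,270:450,::-1],None,fx=3,fy=3,interpolation=cv2.INTER_CUBIC))
E
```

```text
[ 0.61419222 -0.14814531  0.33715074] [-3.14150680e+00 -1.93108365e-04  1.61415118e-03]
```

View pics/s2c.png

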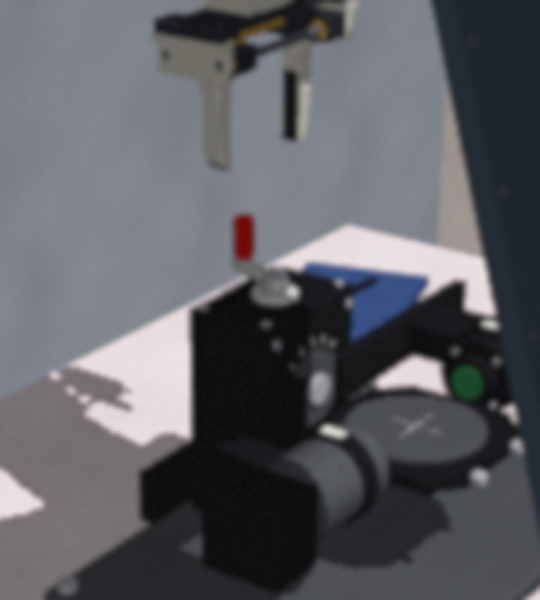

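The open gripper stands over the red knob, crop (243,237). It is short of it by about 8 mm in x and 7 mm in y, so I correct that and descend.

step_arm(rows=[{"gripper": 1, "tx": 0.027, "ty": -0.022, "tz": 0.03, "yaw": 0}, {"gripper": 1, "tx": 0, "ty": 0, "tz": 0.08, "yaw": 0}, {"gripper": 1, "tx": 0, "ty": 0, "tz": 0.08, "yaw": 0}, {"gripper": 1, "tx": 0, "ty": 0, "tz": 0.07, "yaw": 0}, {"gripper": 1, "tx": 0, "ty": 0, "tz": 0.035, "yaw": 0}, {"gripper": 1, "tx": 0, "ty": 0, "tz": 0, "yaw": 0}, {"gripper": 1, "tx": 0, "ty": 0, "tz": 0, "yaw": 0}])

```text
t: 2.85
tcp_pos: [0.623, -0.1416, 0.25]
tcp_rot: [3.141, -0.001, 0.002]
force: [-0.6, 0.8, 0.8]
finger_gap: 0.0934
finger_force: 0.0
```

step_arm(rows=[{"gripper": 0, "tx": 0, "ty": 0, "tz": 0, "yaw": 0}, {"gripper": 0, "tx": 0, "ty": 0, "tz": 0, "yaw": 0}, {"gripper": 0, "tx": 0, "ty": 0, "tz": 0, "yaw": 0}, {"gripper": 0, "tx": 0, "ty": 0, "tz": 0, "yaw": 0}, {"gripper": 0, "tx": 0, "ty": 0, "tz": 0, "yaw": 0}, {"gripper": 0, "tx": 0, "ty": 0, "tz": 0, "yaw": 0}, {"gripper": 0, "tx": 0, "ty": 0, "tz": 0, "yaw": 0}, {"gripper": 0, "tx": 0, "ty": 0, "tz": 0, "yaw": 0}], squeeze=15)

```text
t: 3.65
tcp_pos: [0.6227, -0.1414, 0.2491]
tcp_rot: [-3.142, 0.0, 0.0]
force: [0.3, 0.0, 0.4]
finger_gap: 0.0333
finger_force: 0.0
```

step_arm(rows=[{"gripper": 0, "tx": 0, "ty": 0, "tz": 0, "yaw": 0}, {"gripper": 0, "tx": 0, "ty": 0, "tz": 0, "yaw": 0}, {"gripper": 0, "tx": 0, "ty": 0, "tz": 0, "yaw": 0}])

```text
t: 3.95
tcp_pos: [0.6228, -0.1415, 0.2491]
tcp_rot: [3.141, -0.0, 0.0]
force: [0.2, -1.4, -0.5]
finger_gap: 0.0183
finger_force: 15.0
```

```bash
python3 - <<'E'
import numpy as np
print(np.array([[round(f,3) for f in (np.cos(a)*.0435,-np.sin(a)*.0435)] for a in np.radians(-19.6+7.5+90+15*np.arange(24))]).tolist())
E
```

```text
[[0.009, -0.043], [-0.002, -0.043], [-0.013, -0.041], [-0.024, -0.037], [-0.032, -0.029], [-0.039, -0.02], [-0.043, -0.009], [-0.043, 0.002], [-0.041, 0.013], [-0.037, 0.024], [-0.029, 0.032], [-0.02, 0.039], [-0.009, 0.043], [0.002, 0.043], [0.013, 0.041], [0.024, 0.037], [0.032, 0.029], [0.039, 0.02], [0.043, 0.009], [0.043, -0.002], [0.041, -0.013], [0.037, -0.024], [0.029, -0.032], [0.02, -0.039]]
```

Gripped. First I'll try 3 rows to check forces.

step_arm(rows=[{"gripper": 0, "tx": 0.009, "ty": -0.043, "tz": 0, "yaw": 0}, {"gripper": 0, "tx": -0.002, "ty": -0.043, "tz": 0, "yaw": 0}, {"gripper": 0, "tx": -0.013, "ty": -0.041, "tz": 0, "yaw": 0}], squeeze=25)

```text
t: 4.25
tcp_pos: [0.6193, -0.1029, 0.2489]
tcp_rot: [3.14, -0.0, -0.008]
force: [-16.8, -11.2, 5.1]
finger_gap: 0.0188
finger_force: 25.0
```

step_arm(rows=[{"gripper": 0, "tx": -0.026, "ty": -0.036, "tz": 0, "yaw": 0}, {"gripper": 0, "tx": -0.034, "ty": -0.028, "tz": 0, "yaw": 0}, {"gripper": 0, "tx": 0, "ty": 0, "tz": 0, "yaw": 0}, {"gripper": 0, "tx": 0, "ty": 0, "tz": 0, "yaw": 0}])

```text
t: 4.65
tcp_pos: [0.6015, -0.0845, 0.249]
tcp_rot: [3.139, 0.0, -0.005]
force: [-7.0, -10.1, 1.3]
finger_gap: 0.0184
finger_force: 25.0
```

```bash
cat > circ.py <<'E'
import numpy as np,sys
cx,cy,x,y,a0,n=map(float,sys.argv[1:]);p=np.array([x,y]);o=[]
for a in np.radians(a0+15*np.arange(1,n+1)):
    q=np.array([cx,cy])+.05*np.array([np.cos(a),np.sin(a)]);d=(q-p)/.3;d=d*[1,-1];d=np.round(d,3);o.append(d.tolist());p=p+d*.3*[1,-1]
print(o,p)
E
python3 circ.py .575 -.127 .603 -.0842 58 11
```

```text
[[-0.045, -0.017], [-0.043, -0.007], [-0.043, 0.004], [-0.041, 0.016], [-0.035, 0.025], [-0.028, 0.033], [-0.018, 0.04], [-0.007, 0.043], [0.004, 0.043], [0.016, 0.041], [0.025, 0.035]] [ 0.5385 -0.161 ]
```

step_arm(rows=[{"gripper": 0, "tx": -0.045, "ty": -0.017, "tz": 0, "yaw": 0}, {"gripper": 0, "tx": -0.043, "ty": -0.007, "tz": 0, "yaw": 0}, {"gripper": 0, "tx": -0.043, "ty": 0.004, "tz": 0, "yaw": 0}, {"gripper": 0, "tx": -0.041, "ty": 0.016, "tz": 0, "yaw": 0}, {"gripper": 0, "tx": -0.035, "ty": 0.025, "tz": 0, "yaw": 0}, {"gripper": 0, "tx": -0.028, "ty": 0.033, "tz": 0, "yaw": 0}, {"gripper": 0, "tx": 0, "ty": 0, "tz": 0, "yaw": 0}])

```text
t: 5.35
tcp_pos: [0.5324, -0.1006, 0.2491]
tcp_rot: [3.141, -0.001, 0.002]
force: [4.0, -3.9, -4.4]
finger_gap: 0.0184
finger_force: 25.0
```

step_arm(rows=[{"gripper": 0, "tx": -0.018, "ty": 0.04, "tz": 0, "yaw": 0}, {"gripper": 0, "tx": -0.007, "ty": 0.043, "tz": 0, "yaw": 0}, {"gripper": 0, "tx": 0.004, "ty": 0.043, "tz": 0, "yaw": 0}, {"gripper": 0, "tx": 0.016, "ty": 0.041, "tz": 0, "yaw": 0}, {"gripper": 0, "tx": 0.025, "ty": 0.035, "tz": 0, "yaw": 0}, {"gripper": 0, "tx": 0, "ty": 0, "tz": 0, "yaw": 0}])

```text
t: 5.95
tcp_pos: [0.5395, -0.1625, 0.2491]
tcp_rot: [3.141, -0.002, 0.001]
force: [1.7, -0.6, 0.1]
finger_gap: 0.0184
finger_force: 25.0
```

```bash
python3 circ.py .575 -.127 .5385 -.161 223 24
```

```text
[[0.033, 0.028], [0.04, 0.018], [0.043, 0.007], [0.043, -0.004], [0.041, -0.015], [0.035, -0.025], [0.028, -0.034], [0.018, -0.04], [0.007, -0.043], [-0.004, -0.043], [-0.015, -0.041], [-0.025, -0.035], [-0.034, -0.028], [-0.04, -0.018], [-0.043, -0.007], [-0.043, 0.004], [-0.041, 0.016], [-0.035, 0.025], [-0.028, 0.033], [-0.018, 0.04], [-0.007, 0.043], [0.004, 0.043], [0.016, 0.041], [0.025, 0.035]] [ 0.5385 -0.161 ]
```

step_arm(rows=[{"gripper": 0, "tx": 0.033, "ty": 0.028, "tz": 0, "yaw": 0}, {"gripper": 0, "tx": 0.04, "ty": 0.018, "tz": 0, "yaw": 0}, {"gripper": 0, "tx": 0.043, "ty": 0.007, "tz": 0, "yaw": 0}, {"gripper": 0, "tx": 0.043, "ty": -0.004, "tz": 0, "yaw": 0}, {"gripper": 0, "tx": 0.041, "ty": -0.015, "tz": 0, "yaw": 0}, {"gripper": 0, "tx": 0.035, "ty": -0.025, "tz": 0, "yaw": 0}, {"gripper": 0, "tx": 0.028, "ty": -0.034, "tz": 0, "yaw": 0}, {"gripper": 0, "tx": 0.018, "ty": -0.04, "tz": 0, "yaw": 0}, {"gripper": 0, "tx": 0.007, "ty": -0.043, "tz": 0, "yaw": 0}, {"gripper": 0, "tx": -0.004, "ty": -0.043, "tz": 0, "yaw": 0}, {"gripper": 0, "tx": -0.015, "ty": -0.041, "tz": 0, "yaw": 0}, {"gripper": 0, "tx": -0.025, "ty": -0.035, "tz": 0, "yaw": 0}])

```text
t: 7.15
tcp_pos: [0.6109, -0.0921, 0.249]
tcp_rot: [3.141, 0.0, -0.001]
force: [-5.5, -8.2, 0.5]
finger_gap: 0.0183
finger_force: 25.0
```

step_arm(rows=[{"gripper": 0, "tx": -0.034, "ty": -0.028, "tz": 0, "yaw": 0}, {"gripper": 0, "tx": -0.04, "ty": -0.018, "tz": 0, "yaw": 0}, {"gripper": 0, "tx": -0.043, "ty": -0.007, "tz": 0, "yaw": 0}, {"gripper": 0, "tx": -0.043, "ty": 0.004, "tz": 0, "yaw": 0}, {"gripper": 0, "tx": -0.041, "ty": 0.016, "tz": 0, "yaw": 0}, {"gripper": 0, "tx": -0.035, "ty": 0.025, "tz": 0, "yaw": 0}])

```text
t: 7.75
tcp_pos: [0.5408, -0.0902, 0.2492]
tcp_rot: [3.141, 0.0, 0.005]
force: [9.2, -7.1, -5.9]
finger_gap: 0.0181
finger_force: 25.0
```

step_arm(rows=[{"gripper": 0, "tx": -0.028, "ty": 0.033, "tz": 0, "yaw": 0}, {"gripper": 0, "tx": -0.018, "ty": 0.04, "tz": 0, "yaw": 0}, {"gripper": 0, "tx": -0.007, "ty": 0.043, "tz": 0, "yaw": 0}, {"gripper": 0, "tx": 0.004, "ty": 0.043, "tz": 0, "yaw": 0}, {"gripper": 0, "tx": 0.016, "ty": 0.041, "tz": 0, "yaw": 0}, {"gripper": 0, "tx": 0.025, "ty": 0.035, "tz": 0, "yaw": 0}])

```text
t: 8.35
tcp_pos: [0.5386, -0.1618, 0.2491]
tcp_rot: [-3.141, 0.001, 0.001]
force: [2.9, 6.1, -2.0]
finger_gap: 0.0181
finger_force: 25.0
```

```bash
python3 - <<'E'
from h import *
s=r.sense();print(s['tcp_pos'],s['force'])
p,d=r.snapshot('top')
for X in ((.433,-.13,.11),(.41,-.13,.11),(.433,-.15,.11),(.41,-.11,.11)):
    u,w=np.round(w2px('top',X)).astype(int);D=np.median(d[w-2:w+3,u-2:u+3]);print(u,w,px2w('top',u,w,D))
E
```

```text
[ 0.5385702  -0.1617592   0.24911822] [ 2.90533734  6.10011118 -1.95373953]
450 276 [ 0.43334712 -0.12961197  0.11606201]
450 286 [ 0.41015564 -0.12826848  0.11603665]
458 276 [ 0.43302244 -0.14822547  0.1157563 ]
441 286 [ 0.41055645 -0.10751746  0.11588888]
```

step_arm(rows=[{"gripper": 0, "tx": 0.033, "ty": 0.028, "tz": 0, "yaw": 0}, {"gripper": 0, "tx": 0.04, "ty": 0.018, "tz": 0, "yaw": 0}, {"gripper": 0, "tx": 0.043, "ty": 0.007, "tz": 0, "yaw": 0}, {"gripper": 0, "tx": 0.043, "ty": -0.004, "tz": 0, "yaw": 0}, {"gripper": 0, "tx": 0.041, "ty": -0.015, "tz": 0, "yaw": 0}, {"gripper": 0, "tx": 0.035, "ty": -0.025, "tz": 0, "yaw": 0}, {"gripper": 0, "tx": 0.028, "ty": -0.034, "tz": 0, "yaw": 0}, {"gripper": 0, "tx": 0.018, "ty": -0.04, "tz": 0, "yaw": 0}])

```text
t: 9.2
tcp_pos: [0.6232, -0.1409, 0.249]
tcp_rot: [3.141, -0.0, -0.001]
force: [-6.6, -0.7, 2.3]
finger_gap: 0.0181
finger_force: 25.0
```

step_arm(rows=[{"gripper": 0, "tx": 0.007, "ty": -0.043, "tz": 0, "yaw": 0}, {"gripper": 0, "tx": -0.004, "ty": -0.043, "tz": 0, "yaw": 0}])

```text
t: 9.4
tcp_pos: [0.6236, -0.1147, 0.249]
tcp_rot: [3.141, 0.0, -0.001]
force: [-6.8, -3.9, 2.1]
finger_gap: 0.0185
finger_force: 25.0
```

step_arm(rows=[{"gripper": 0, "tx": -0.015, "ty": -0.041, "tz": 0, "yaw": 0}, {"gripper": 0, "tx": 0, "ty": 0, "tz": 0, "yaw": 0}])

```text
t: 9.6
tcp_pos: [0.618, -0.1016, 0.2491]
tcp_rot: [3.142, 0.002, -0.002]
force: [-4.9, -1.7, -0.1]
finger_gap: 0.0187
finger_force: 25.0
```

step_arm(rows=[{"gripper": 0, "tx": -0.025, "ty": -0.035, "tz": 0, "yaw": 0}, {"gripper": 0, "tx": -0.034, "ty": -0.028, "tz": 0, "yaw": 0}])

```text
t: 9.8
tcp_pos: [0.6007, -0.084, 0.2491]
tcp_rot: [3.14, -0.001, 0.0]
force: [-4.1, -11.2, -0.0]
finger_gap: 0.0184
finger_force: 25.0
```

step_arm(rows=[{"gripper": 0, "tx": -0.04, "ty": -0.018, "tz": 0, "yaw": 0}, {"gripper": 0, "tx": 0, "ty": 0, "tz": 0, "yaw": 0}])

```text
t: 10.0
tcp_pos: [0.5877, -0.0787, 0.2491]
tcp_rot: [3.14, 0.0, -0.001]
force: [-2.4, -7.0, -2.9]
finger_gap: 0.0186
finger_force: 25.0
```

```bash
python3 - <<'E'
from h import *
s=r.sense();print(s['tcp_pos'],s['force'])
p,d=r.snapshot('top')
for X in ((.433,-.13,.11),(.41,-.13,.11),(.433,-.15,.11),(.41,-.11,.11)):
    u,w=np.round(w2px('top',X)).astype(int);D=np.median(d[w-2:w+3,u-2:u+3]);print(u,w,px2w('top',u,w,D))
E
```

```text
[ 0.58771011 -0.07865683  0.24912779] [-2.43957511 -7.01140053 -2.86248267]
450 276 [0.38529954 0.01206247 0.65737523]
450 286 [0.3729338  0.01463756 0.66460666]
458 276 [0.38485301 0.00341459 0.66038776]
441 286 [0.37369466 0.02314781 0.65634688]
```

Arm occludes the stage. I'll carry on step by step, watching the tangential force.

step_arm(rows=[{"gripper": 0, "tx": -0.043, "ty": -0.007, "tz": 0, "yaw": 0}, {"gripper": 0, "tx": -0.043, "ty": 0.004, "tz": 0, "yaw": 0}])

```text
t: 10.25
tcp_pos: [0.5634, -0.0781, 0.2491]
tcp_rot: [3.139, 0.0, 0.004]
force: [5.6, -14.4, -4.9]
finger_gap: 0.0182
finger_force: 25.0
```

step_arm(rows=[{"gripper": 0, "tx": -0.041, "ty": 0.016, "tz": 0, "yaw": 0}])

```text
t: 10.35
tcp_pos: [0.5512, -0.0828, 0.2492]
tcp_rot: [3.14, 0.0, 0.005]
force: [8.2, -12.4, -6.4]
finger_gap: 0.0183
finger_force: 25.0
```

step_arm(rows=[{"gripper": 0, "tx": -0.035, "ty": 0.025, "tz": 0, "yaw": 0}])

```text
t: 10.45
tcp_pos: [0.5408, -0.0902, 0.2492]
tcp_rot: [3.14, 0.0, 0.005]
force: [10.2, -8.6, -8.1]
finger_gap: 0.0188
finger_force: 25.0
```

step_arm(rows=[{"gripper": 0, "tx": -0.028, "ty": 0.033, "tz": 0, "yaw": 0}])

```text
t: 10.55
tcp_pos: [0.5326, -0.0999, 0.2492]
tcp_rot: [3.141, -0.0, 0.006]
force: [11.8, -5.1, -8.9]
finger_gap: 0.0183
finger_force: 25.0
```

step_arm(rows=[{"gripper": 0, "tx": -0.018, "ty": 0.04, "tz": 0, "yaw": 0}])

```text
t: 10.65
tcp_pos: [0.5271, -0.1116, 0.2492]
tcp_rot: [-3.142, 0.0, -0.005]
force: [10.5, -0.8, -6.7]
finger_gap: 0.0184
finger_force: 25.0
```

```bash
python3 - <<'E'
from h import *
s=r.sense();print(s['tcp_pos'],s['force'])
p,d=save('side','s4')
cv2.imwrite('pics/s4c.png',cv2.resize(p[110:260,280:480,::-1],None,fx=4,fy=4,interpolation=cv2.INTER_CUBIC))
d=np.load('pics/s2.npy'),d
for D in d:
  for X in ((.433,-.13,.11),(.41,-.13,.11),(.433,-.15,.11)):
    u,w=np.round(w2px('side',X)).astype(int);print(u,w,px2w('side',u,w,np.median(D[w-2:w+3,u-2:u+3])))
E
```

```text
[ 0.52711815 -0.11160804  0.24916332] [10.46150847 -0.79863649 -6.67739429]
408 210 [ 0.40979298 -0.0902729   0.13257882]
416 212 [ 0.38941278 -0.09424882  0.13180749]
413 207 [ 0.4078937  -0.10996674  0.13335412]
408 210 [ 0.43469155 -0.13152552  0.10775819]
416 212 [ 0.41327811 -0.13517223  0.10724431]
413 207 [ 0.43330513 -0.15293547  0.10797983]
```

step_arm(rows=[{"gripper": 0, "tx": -0.007, "ty": 0.043, "tz": 0, "yaw": 0}])

```text
t: 10.8
tcp_pos: [0.5248, -0.1239, 0.2491]
tcp_rot: [-3.141, -0.0, -0.003]
force: [7.1, 0.9, -4.8]
finger_gap: 0.0187
finger_force: 25.0
```

step_arm(rows=[{"gripper": 0, "tx": 0.002, "ty": 0.022, "tz": 0, "yaw": 0}, {"gripper": 0, "tx": 0, "ty": 0, "tz": 0, "yaw": 0}])

```text
t: 11.0
tcp_pos: [0.5249, -0.129, 0.2491]
tcp_rot: [-3.135, 0.001, 0.002]
force: [-1.2, 17.3, 3.3]
finger_gap: 0.018
finger_force: 25.0
```

step_arm(rows=[{"gripper": 0, "tx": 0, "ty": 0.007, "tz": 0, "yaw": 0}, {"gripper": 0, "tx": 0, "ty": 0, "tz": 0, "yaw": 0}])

```text
t: 11.2
tcp_pos: [0.5249, -0.1294, 0.249]
tcp_rot: [-3.133, -0.0, 0.002]
force: [-1.1, 26.7, 4.8]
finger_gap: 0.0184
finger_force: 25.0
```

The crank is at its stop: at about 182° the tangential force rose to 27 N with almost no further movement. I'll ease off, release and rise.

step_arm(rows=[{"gripper": 0, "tx": 0, "ty": -0.005, "tz": 0, "yaw": 0}, {"gripper": 0.45, "tx": 0, "ty": 0, "tz": 0, "yaw": 0}, {"gripper": 0.45, "tx": 0, "ty": 0, "tz": 0, "yaw": 0}, {"gripper": 0.45, "tx": 0, "ty": 0, "tz": 0, "yaw": 0}, {"gripper": 0.45, "tx": 0, "ty": 0, "tz": 0, "yaw": 0}, {"gripper": 0.45, "tx": 0, "ty": 0, "tz": -0.04, "yaw": 0}, {"gripper": 0.45, "tx": 0, "ty": 0, "tz": -0.1, "yaw": 0}, {"gripper": 0.45, "tx": 0, "ty": 0, "tz": -0.13, "yaw": 0}, {"gripper": 0.45, "tx": 0, "ty": 0, "tz": -0.08, "yaw": 0}, {"gripper": 0.45, "tx": 0, "ty": 0, "tz": 0, "yaw": 0}])

```text
t: 12.2
tcp_pos: [0.5265, -0.1328, 0.3585]
tcp_rot: [3.139, -0.001, 0.01]
force: [-0.3, -0.2, -0.2]
finger_gap: 0.0423
finger_force: 0.0
```

step_arm(rows=[{"gripper": 0.45, "tx": -0.02, "ty": -0.07, "tz": 0, "yaw": 0}, {"gripper": 0.45, "tx": -0.03, "ty": -0.14, "tz": 0, "yaw": 0}, {"gripper": 0.45, "tx": -0.03, "ty": -0.155, "tz": 0, "yaw": 0}, {"gripper": 0.45, "tx": -0.03, "ty": -0.155, "tz": 0, "yaw": 0}, {"gripper": 0.45, "tx": -0.03, "ty": -0.155, "tz": 0, "yaw": 0}, {"gripper": 0.45, "tx": -0.03, "ty": -0.155, "tz": 0, "yaw": 0}, {"gripper": 0.45, "tx": -0.03, "ty": -0.155, "tz": 0, "yaw": 0}, {"gripper": 0.45, "tx": -0.03, "ty": -0.155, "tz": 0, "yaw": 0}, {"gripper": 0.45, "tx": -0.03, "ty": -0.155, "tz": 0, "yaw": 0}, {"gripper": 0.45, "tx": -0.03, "ty": -0.155, "tz": 0, "yaw": 0}, {"gripper": 0.45, "tx": -0.03, "ty": -0.14, "tz": 0, "yaw": 0}, {"gripper": 0.45, "tx": 0, "ty": -0.07, "tz": 0, "yaw": 0}])

```text
t: 13.4
tcp_pos: [0.4281, 0.3683, 0.3535]
tcp_rot: [3.141, 0.003, -0.002]
force: [0.7, 0.2, 1.0]
finger_gap: 0.0419
finger_force: 0.0
```

step_arm(rows=[{"gripper": 0.45, "tx": 0, "ty": 0, "tz": 0.1, "yaw": 0.053}, {"gripper": 0.45, "tx": 0, "ty": 0, "tz": 0.1, "yaw": 0.053}, {"gripper": 0.45, "tx": 0, "ty": 0, "tz": 0.1, "yaw": 0}, {"gripper": 0.45, "tx": 0, "ty": 0, "tz": 0.1, "yaw": 0}, {"gripper": 0.45, "tx": 0, "ty": 0, "tz": 0, "yaw": 0}, {"gripper": 0.45, "tx": 0, "ty": 0, "tz": 0, "yaw": 0}])

```text
t: 14.0
tcp_pos: [0.4297, 0.3656, 0.2346]
tcp_rot: [3.124, -0.333, -0.001]
force: [0.3, 0.1, 0.7]
finger_gap: 0.0418
finger_force: 0.0
```

```bash
cat > st.py <<'E'
from h import *
import sys
from scipy.spatial.transform import Rotation as Ro
s=r.sense();M=Ro.from_rotvec(s['tcp_rot']).as_matrix();print(s['tcp_pos'],'xang',np.degrees(np.arctan2(M[1,0],M[0,0])),'z',M[:,2])
T=np.array(list(map(float,sys.argv[1:4])));print('tool shift units',np.round(M.T@(T-s['tcp_pos'])/.3,4))
E
python3 st.py .4293 .3703 .074
python3 - <<'E'
from h import *
p,d=r.snapshot('top')
for X in ((.433,-.13,.107),(.41,-.13,.107),(.433,-.15,.107)):
    u,w=np.round(w2px('top',X)).astype(int);print(px2w('top',u,w,np.median(d[w-2:w+3,u-2:u+3])))
b,g,rr=[p[...,i].astype(int) for i in(2,1,0)]
m=(rr>b+90)&(rr>g+90);m[:,:400]=0;v,u=np.where(m);P=np.array([px2w('top',a,c,d[c,a]) for a,c in zip(u,v)]);print('knob',np.median(P,0),len(P))
q,_=r.snapshot('side')
z=lambda im,x,y,w,h,k:cv2.resize(im[y:y+h,x:x+w,::-1],None,fx=k,fy=k,interpolation=cv2.INTER_CUBIC)
o=np.zeros((560,800,3),np.uint8);a=z(p,420,150,100,150,3.7);o[:a.shape[0],:a.shape[1]]=a;a=z(q,220,220,105,140,4);o[:560,375:795]=a;cv2.imwrite('pics/c5.png',o)
E
```

```text
[0.42972539 0.3656028  0.23462469] xang -12.162196358328046 z [-3.69687183e-04 -3.46312771e-04 -9.99999872e-01]
tool shift units [-0.0045 -0.0152  0.5354]
[ 0.43182389 -0.1294317   0.1073117 ]
[ 0.4107798  -0.13066481  0.10683795]
[ 0.4338205  -0.15073779  0.10673302]
knob [ 0.52645205 -0.12678899  0.27152213] 80
```

View pics/c5.png

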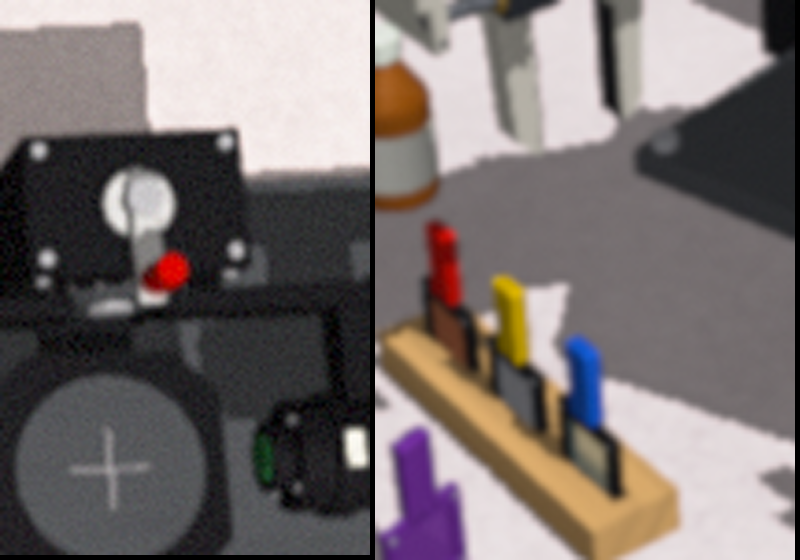

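The stage now measures 107 mm, fully down. The crank points to -x, the knob is released at crop (172,272), and the blue grip stands untouched at crop (583,380). Descending on it.

step_arm(rows=[{"gripper": 0.45, "tx": -0.004, "ty": -0.015, "tz": 0.06, "yaw": 0}, {"gripper": 0.45, "tx": 0, "ty": 0, "tz": 0.12, "yaw": 0}, {"gripper": 0.45, "tx": 0, "ty": 0, "tz": 0.12, "yaw": 0}, {"gripper": 0.45, "tx": 0, "ty": 0, "tz": 0.06, "yaw": 0}, {"gripper": 0.45, "tx": 0, "ty": 0, "tz": 0, "yaw": 0}, {"gripper": 0.45, "tx": 0, "ty": 0, "tz": 0, "yaw": 0}])

```text
t: 14.7
tcp_pos: [0.4302, 0.3709, 0.1278]
tcp_rot: [-3.122, 0.333, -0.002]
force: [0.3, -0.4, -0.0]
finger_gap: 0.0418
finger_force: 0.0
```

```bash
python3 st.py .4293 .3703 .074
python3 - <<'E'
from h import *
q,_=save('side','s6')
cv2.imwrite('pics/c6.png',cv2.resize(q[270:360,220:320,::-1],None,fx=6,fy=6,interpolation=cv2.INTER_CUBIC))
E
```

```text
[0.43019036 0.37085219 0.12778461] xang -12.160795813915755 z [ 0.00168128  0.00127121 -0.99999778]
tool shift units [-0.0028  0.0027  0.1793]
```

View pics/c6.png

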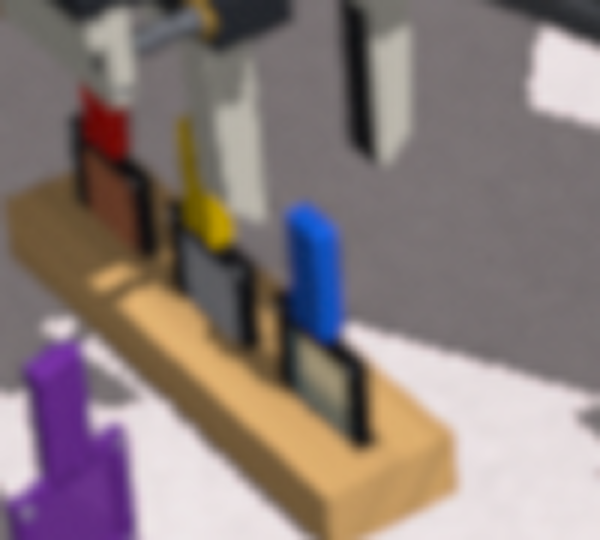

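The fingers (tips at crop (245,215) and (385,160)) straddle the blue grip (315,270). Going down and gripping.

step_arm(rows=[{"gripper": 0.45, "tx": -0.003, "ty": 0.003, "tz": 0.05, "yaw": 0}, {"gripper": 0.45, "tx": 0, "ty": 0, "tz": 0.07, "yaw": 0}, {"gripper": 0.45, "tx": 0, "ty": 0, "tz": 0.05, "yaw": 0}, {"gripper": 0.45, "tx": 0, "ty": 0, "tz": 0.01, "yaw": 0}, {"gripper": 0.45, "tx": 0, "ty": 0, "tz": 0, "yaw": 0}, {"gripper": 0, "tx": 0, "ty": 0, "tz": 0, "yaw": 0}, {"gripper": 0, "tx": 0, "ty": 0, "tz": 0, "yaw": 0}, {"gripper": 0, "tx": 0, "ty": 0, "tz": 0, "yaw": 0}, {"gripper": 0, "tx": 0, "ty": 0, "tz": 0, "yaw": 0}], squeeze=20)

```text
t: 15.65
tcp_pos: [0.4285, 0.3697, 0.0725]
tcp_rot: [-3.124, 0.333, -0.001]
force: [-0.9, 0.1, -0.3]
finger_gap: 0.0146
finger_force: 0.0
```

step_arm(rows=[{"gripper": 0, "tx": 0, "ty": 0, "tz": 0, "yaw": 0}, {"gripper": 0, "tx": 0, "ty": 0, "tz": 0, "yaw": 0}, {"gripper": 0, "tx": 0, "ty": 0, "tz": 0, "yaw": 0}])

```text
t: 15.95
tcp_pos: [0.4287, 0.3704, 0.0724]
tcp_rot: [-3.122, 0.333, -0.001]
force: [0.1, 4.4, -0.9]
finger_gap: 0.01
finger_force: 20.0
```

step_arm(rows=[{"gripper": 0, "tx": 0, "ty": 0, "tz": -0.03, "yaw": 0}, {"gripper": 0, "tx": 0, "ty": 0, "tz": -0.05, "yaw": 0}, {"gripper": 0, "tx": 0, "ty": 0, "tz": -0.1, "yaw": 0}, {"gripper": 0, "tx": 0, "ty": 0, "tz": -0.13, "yaw": 0}, {"gripper": 0, "tx": 0, "ty": 0, "tz": -0.13, "yaw": 0}, {"gripper": 0, "tx": 0, "ty": 0, "tz": -0.13, "yaw": 0}, {"gripper": 0, "tx": 0, "ty": 0, "tz": -0.13, "yaw": 0}, {"gripper": 0, "tx": 0, "ty": 0, "tz": -0.1, "yaw": -0.06}, {"gripper": 0, "tx": 0, "ty": 0, "tz": 0, "yaw": -0.06}, {"gripper": 0, "tx": 0, "ty": 0, "tz": 0, "yaw": 0}], squeeze=30)

```text
t: 16.95
tcp_pos: [0.4283, 0.3694, 0.3128]
tcp_rot: [-3.141, -0.046, -0.001]
force: [-0.4, -0.3, -0.5]
finger_gap: 0.0098
finger_force: 30.0
```

```bash
python3 st.py .433 -.130 .31
python3 - <<'E'
from h import *
s=r.sense();print(s['force'],s['finger_gap'])
q,_=save('side','s7')
u,v=np.round(w2px('side',s['tcp_pos']+[0,0,-.03])).astype(int);print(u,v)
cv2.imwrite('pics/c7.png',cv2.resize(q[v-60:v+60,u-70:u+70,::-1],None,fx=5,fy=5,interpolation=cv2.INTER_CUBIC))
E
```

```text
[0.42826554 0.36938891 0.31279883] xang 1.6926112973191052 z [ 6.92564565e-04  1.51712002e-04 -9.99999749e-01]
tool shift units [-0.0334  1.6644  0.0091]
[-0.38109905 -0.26598241 -0.54301164] 0.009808732726280724
267 227
```

View pics/c7.png

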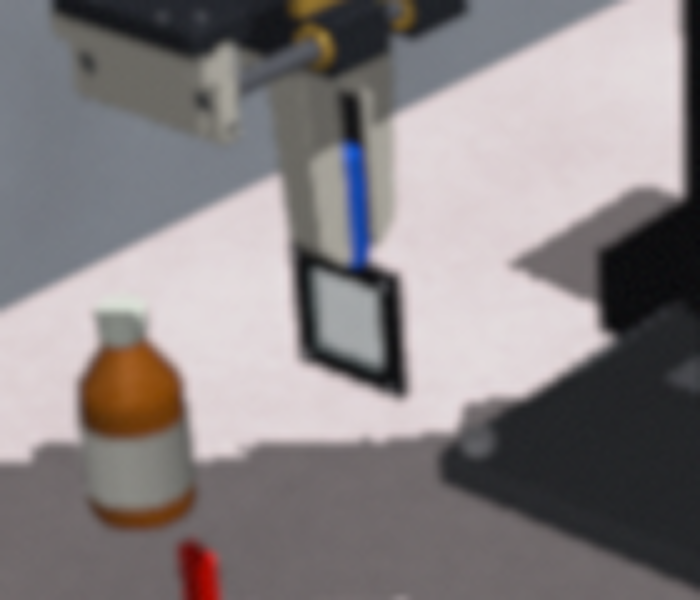

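The sample hangs upright and square. Its frame corners in the crop are (298,250), (400,272), (405,392) and (305,357). I'll compute its offset in the hand and refine the machine position.

```bash
python3 - <<'E'
from h import *
np.set_printoptions(precision=4,suppress=True)
s=r.sense();T=s['tcp_pos'];c=r.camera_params('side');R=np.array(c['R']);o=-R.T@np.array(c['t'])
for p in[(298,250),(400,272),(405,392),(305,357),(347,152),(358,267)]:
    u=197+p[0]/5-.4;v=167+p[1]/5-.4
    k=R.T@np.array([(u-c['cx'])/c['fx'],(v-c['cy'])/c['fy'],1]);n=(T[1]+.003-o[1])/k[1];print(p,o+k*n-T)
# cross now (stage at .107) from top & lens circle check
p,d=r.snapshot('top');cv2.imwrite('pics/t8.png',p[:,:,::-1])
g=p.mean(2);u,v=np.round(w2px('top',(.433,-.13,.107))).astype(int);print(u,v)
w=g[v-30:v+31,u-30:u+31];bl=w-cv2.GaussianBlur(w,(0,0),6)
m=bl>14;y,x=np.where(m);print(len(x));print('cols',[(i+u-30,int(a)) for i,a in enumerate(m.sum(0)) if a>2]);print('rows',[(i+v-30,int(a)) for i,a in enumerate(m.sum(1)) if a>2])
cu,cv_=x.mean()+u-30,y.mean()+v-30;print('cross',cu,cv_,px2z('top',cu,cv_,.107))
E
```

```text
(298, 250) [ 0.0229  0.003  -0.0145]
(400, 272) [-0.0293  0.003  -0.0066]
(405, 392) [-0.0275  0.003  -0.0568]
(305, 357) [ 0.0244  0.003  -0.0603]
(347, 152) [-0.0071  0.003   0.0343]
(358, 267) [-0.008   0.003  -0.0115]
449 277
763
cols [(np.int64(419), 11), (np.int64(420), 8), (np.int64(421), 6), (np.int64(422), 5), (np.int64(423), 4), (np.int64(424), 4), (np.int64(425), 15), (np.int64(426), 21), (np.int64(427), 22), (np.int64(428), 24), (np.int64(429), 20), (np.int64(430), 16), (np.int64(431), 16), (np.int64(432), 15), (np.int64(433), 13), (np.int64(434), 12), (np.int64(435), 9), (np.int64(436), 10), (np.int64(437), 11), (np.int64(438), 8), (np.int64(439), 11), (np.int64(440), 11), (np.int64(441), 8), (np.int64(442), 11), (np.int64(443), 9), (np.int64(444), 9), (np.int64(445), 10), (np.int64(446), 9), (np.int64(447), 9), (np.int64(448), 19), (np.int64(449), 27), (np.int64(450), 30), (np.int64(451), 15), (np.int64(452), 12), (np.int64(453), 9), (np.int64(454), 9), (np.int64(455), 8), (np.int64(456), 11), (np.int64(457), 11), (np.int64(458), 11), (np.int64(459), 12), (np.int64(460)
[... 1000 characters left out ...]
), 22), (np.int64(278), 9), (np.int64(279), 10), (np.int64(280), 13), (np.int64(281), 11), (np.int64(282), 12), (np.int64(283), 10), (np.int64(284), 14), (np.int64(285), 13), (np.int64(286), 11), (np.int64(287), 10), (np.int64(288), 9), (np.int64(289), 9), (np.int64(290), 10), (np.int64(291), 9), (np.int64(292), 10), (np.int64(293), 12), (np.int64(294), 14), (np.int64(295), 16), (np.int64(296), 14), (np.int64(297), 21), (np.int64(298), 24), (np.int64(299), 23), (np.int64(300), 18), (np.int64(301), 14), (np.int64(302), 8), (np.int64(303), 8), (np.int64(304), 10), (np.int64(305), 12), (np.int64(306), 15), (np.int64(307), 21)]
cross 449.21625163826997 279.1480996068152 [ 0.4268 -0.1297  0.107 ]
```

```bash
python3 - <<'E'
from h import *
from scipy.optimize import least_squares
np.set_printoptions(precision=4,suppress=True)
P=np.array([[.5395,-.1625],[.5386,-.1618],[.5324,-.1006],[.5326,-.0999],[.6193,-.1029],[.6015,-.0845],[.618,-.1016],[.5877,-.0787],[.6109,-.0921],[.6232,-.1409],[.6236,-.1147],[.5408,-.0902],[.5634,-.0781],[.5271,-.1116],[.5248,-.1239]])
f=least_squares(lambda c:np.hypot(*(P-c[:2]).T)-.05,[.575,-.127]);print('axis',f.x,f.fun*1e3)
a=np.radians(1.6);print('origin from axis',f.x-.145*np.array([np.cos(a),np.sin(a)]))
print('cross top now',px2z('top',449.4,276.4,.107),'before',px2z('top',452.16,275.29,.1326))
print('cross side before',px2z('side',270+415/3-.33,60+427/3-.33,.1326))
# s7 side crop for cross now, and hub
q=cv2.imread('pics/s7.png');u,v=np.round(w2px('side',(.433,-.13,.107))).astype(int);t=cv2.imread('pics/t8.png')
z=lambda im,x,y,w,h,k:cv2.resize(im[y:y+h,x:x+w],None,fx=k,fy=k,interpolation=cv2.INTER_CUBIC)
A=z(q,u-20,v-20,40,40,9);B=z(t,429,256,40,40,9);print(u-20,v-20);cv2.imwrite('pics/c8.png',cv2.convertScaleAbs(np.hstack([A,B]),alpha=1.8))
E
```

```text
axis [ 0.5749 -0.1269] [ 0.2121  0.3625 -0.0427  0.1603  0.4715  0.0407 -0.0238 -0.1479  0.0636
  0.306   0.2113  0.0722  0.1121  0.1705  0.1762]
origin from axis [ 0.4299 -0.1309]
cross top now [ 0.4332 -0.1305  0.107 ] before [ 0.4334 -0.1303  0.1326]
cross side before [ 0.4333 -0.1272  0.1326]
388 191
```

View pics/c8.png

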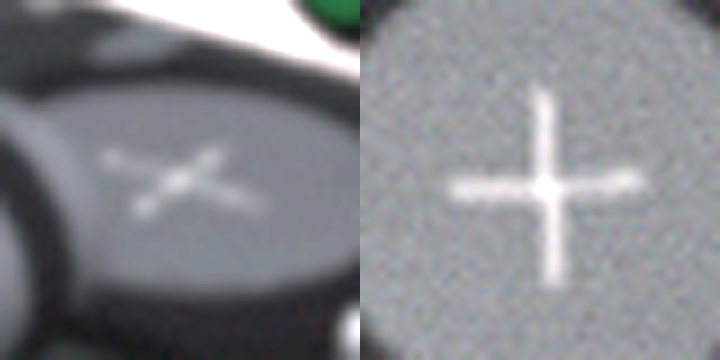

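The cross is at crop (180,180) in the side view and (547,188) in the top view. Now I carry the sample along machine -y over the source head, with its lower edge near 250 mm.

step_arm(rows=[{"gripper": 0, "tx": 0, "ty": 0.05, "tz": 0, "yaw": 0}, {"gripper": 0, "tx": -0.01, "ty": 0.1, "tz": 0, "yaw": 0}, {"gripper": 0, "tx": -0.01, "ty": 0.14, "tz": 0, "yaw": 0}, {"gripper": 0, "tx": -0.01, "ty": 0.15, "tz": 0, "yaw": 0}, {"gripper": 0, "tx": -0.01, "ty": 0.15, "tz": 0, "yaw": 0}, {"gripper": 0, "tx": 0, "ty": 0.15, "tz": 0, "yaw": 0}, {"gripper": 0, "tx": 0, "ty": 0.15, "tz": 0, "yaw": 0}, {"gripper": 0, "tx": 0, "ty": 0.15, "tz": 0, "yaw": 0}, {"gripper": 0, "tx": 0, "ty": 0.15, "tz": 0, "yaw": 0}, {"gripper": 0, "tx": 0, "ty": 0.15, "tz": 0, "yaw": 0}, {"gripper": 0, "tx": 0, "ty": 0.15, "tz": 0, "yaw": 0}, {"gripper": 0, "tx": 0, "ty": 0.1, "tz": 0, "yaw": 0}])

```text
t: 18.25
tcp_pos: [0.4283, -0.1104, 0.3117]
tcp_rot: [3.141, 0.038, -0.002]
force: [1.0, 1.0, -0.6]
finger_gap: 0.0097
finger_force: 30.0
```

step_arm(rows=[{"gripper": 0, "tx": 0, "ty": 0.05, "tz": 0, "yaw": 0}, {"gripper": 0, "tx": 0, "ty": 0, "tz": 0, "yaw": 0}, {"gripper": 0, "tx": 0, "ty": 0, "tz": 0, "yaw": 0}])

```text
t: 18.55
tcp_pos: [0.4293, -0.1225, 0.3117]
tcp_rot: [-3.141, -0.041, 0.001]
force: [0.1, 0.5, -0.4]
finger_gap: 0.0099
finger_force: 30.0
```

```bash
python3 st.py .4315 -.1307 .200
```

```text
[ 0.4293459  -0.12250202  0.31174009] xang 1.4820833608985609 z [-9.03177693e-04  4.46148129e-04 -9.99999493e-01]
tool shift units [0.0068 0.0277 0.3724]
```

step_arm(rows=[{"gripper": 0, "tx": 0.007, "ty": 0.028, "tz": 0, "yaw": -0.002}, {"gripper": 0, "tx": 0, "ty": 0, "tz": 0.06, "yaw": 0}, {"gripper": 0, "tx": 0, "ty": 0, "tz": 0.1, "yaw": 0}, {"gripper": 0, "tx": 0, "ty": 0, "tz": 0.1, "yaw": 0}, {"gripper": 0, "tx": 0, "ty": 0, "tz": 0.08, "yaw": 0}, {"gripper": 0, "tx": 0, "ty": 0, "tz": 0.03, "yaw": 0}, {"gripper": 0, "tx": 0, "ty": 0, "tz": 0, "yaw": 0}, {"gripper": 0, "tx": 0, "ty": 0, "tz": 0, "yaw": 0}])

```text
t: 19.35
tcp_pos: [0.4329, -0.1309, 0.2021]
tcp_rot: [3.141, 0.051, 0.002]
force: [-0.4, 0.4, -1.0]
finger_gap: 0.0098
finger_force: 30.0
```

```bash
python3 st.py .4315 -.1307 .1774
python3 - <<'E'
from h import *
np.set_printoptions(precision=4,suppress=True)
q,_=save('side','s9')
o=q[:,:,::-1]
cv2.imwrite('pics/c9.png',cv2.convertScaleAbs(cv2.resize(o[155:235,350:450],None,fx=7,fy=7,interpolation=cv2.INTER_CUBIC),alpha=1.5))
print(px2z('side',407.6,210.6,.107))
E
```

```text
[ 0.43293156 -0.13094561  0.20211376] xang 1.8450417526307479 z [ 1.18244199e-03 -4.78079084e-04 -9.99999187e-01]
tool shift units [-0.0048 -0.001   0.0824]
[ 0.4345 -0.1294  0.107 ]
```

View pics/c9.png

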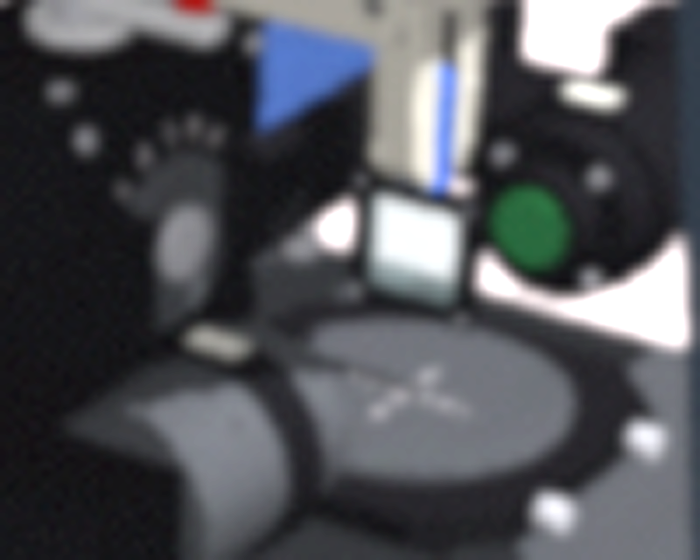

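The pane's bright quad has corners (370,190), (467,215), (460,306) and (367,280), centre about (416,248). The cross is at about (409,393). I'll work out their relative offset in this one view.

```bash
python3 - <<'E'
from h import *
from scipy.optimize import least_squares
np.set_printoptions(precision=4,suppress=True)
f=lambda p:np.array([350+p[0]/7-.43,155+p[1]/7-.43])
q=cv2.imread('pics/s9.png')[:,:,::-1].astype(float);g=q.mean(2)
# pane centroid by threshold inside window
b=g[178:202,395:424];m=(b>110).astype(np.uint8);n,L,st,ce=cv2.connectedComponentsWithStats(m,connectivity=4);print(st.tolist(),(ce+[395,178]).tolist())
C=f((409,393));T=r.sense()['tcp_pos']
pane=f((416,248))
Z=T[2]-.0624+.025;cr=px2z('side',*C,.107);print('cross',C,cr,'pane px',pane,'expected',w2px('side',[T[0],T[1],Z]))
print('pane at known z',px2z('side',*pane,Z),'rel',px2z('side',*pane,Z)-cr)
s=least_squares(lambda x:w2px('side',[cr[0]+x[0],cr[1],x[1]])-pane,[0,.16]);print('dy=0: dx,z',s.x,Z)
# hand offset from s7 at rack: centre rel TCP x -.0024, z
E
```

```text
[[0, 0, 29, 24, 481], [13, 0, 9, 5, 28], [8, 5, 13, 12, 123], [0, 6, 6, 7, 36], [23, 13, 6, 7, 28]] [[409.05613305613304, 190.13097713097713], [412.17857142857144, 179.5], [408.7967479674797, 188.85365853658536], [397.69444444444446, 187.13888888888889], [420.2857142857143, 194.53571428571428]]
cross [407.9986 210.7129] [ 0.4333 -0.1295  0.107 ] pane px [408.9986 189.9986] expected [409.5641 189.8525]
pane at known z [ 0.4337 -0.1295  0.1649] rel [ 0.0003 -0.      0.0579]
dy=0: dx,z [0.0003 0.1649] 0.16490591919440487
```

The pane is centred over the cross to within about 0.3 mm in this view. Lowering about 25 mm, which leaves the lower edge at about 115 mm.

step_arm(rows=[{"gripper": 0, "tx": 0, "ty": 0, "tz": 0.02, "yaw": 0}, {"gripper": 0, "tx": 0, "ty": 0, "tz": 0.03, "yaw": 0}, {"gripper": 0, "tx": 0, "ty": 0, "tz": 0.02, "yaw": 0}, {"gripper": 0, "tx": 0, "ty": 0, "tz": 0.01, "yaw": 0}, {"gripper": 0, "tx": 0, "ty": 0, "tz": 0, "yaw": 0}, {"gripper": 0, "tx": 0, "ty": 0, "tz": 0, "yaw": 0}, {"gripper": 0, "tx": 0, "ty": 0, "tz": 0, "yaw": 0}, {"gripper": 0, "tx": 0, "ty": 0, "tz": 0, "yaw": 0}])

```text
t: 20.2
tcp_pos: [0.4325, -0.1309, 0.1773]
tcp_rot: [3.141, 0.05, 0.001]
force: [0.5, 0.5, -1.4]
finger_gap: 0.0096
finger_force: 30.0
```

```bash
python3 st.py .4325 -.1308 .1774
```

```text
[ 0.43245652 -0.1309168   0.17733487] xang 1.8230968542548163 z [ 3.64707327e-04 -1.56970818e-04 -9.99999921e-01]
tool shift units [ 0.0002 -0.0004 -0.0002]
```

```bash
python3 -c "
from plant import r
print(r.job_done())"
```

```text
the job is handed in; nothing more can be done
None
```

I wound the stage down to its stop (it measures 107 mm) and handed the job in at about 20 s, still holding the blue-grip sample. It is upright and square to the beam, within about 1 mm of centre over the cross mark, its lower edge about 8 mm above the stage; I took no picture after the last 25 mm of lowering, so that final position comes from the arm's own readings.

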